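Open the ventilator's filter cover

TASK

The window ventilator has been taken down onto the worktop so that its filter can be brushed out. Press in the release tab on its top until the filter cover springs ajar, then swing the cover all the way down on its bottom hinge and leave it lying open. Do not disturb the things around it.

Things in the scene. Friction and masses are not known exactly. Their poses are not given: they have to be found in the camera images.
- ventilator: White plastic ventilator, a box 126 deep (x) x 230 wide (y) x 165 mm high, fixed on the worktop. Origin at the middle of its underside; z up. Its louvred filter cover is in the face that looks along the body's +x (away from the robot, turned up to 46 degrees either way); the back is at x = -70 mm, the frame's front at x = +56 mm. A grey disc 28 mm across and 6 mm high on its top (x = -35, y = +75 mm) does not move.
- release_tab (a joint): Travel of the release tab in m: 0 as it stands, grows as it is pressed straight down into the housing, end stop at 0.010. The cover is let go at about 0.006. A spring pushes back with 3 N at first, 8 N at the end, and brings the tab up again.
- tab_top (a point): Centre of the upper face of the release tab, a grey ribbed block 32 mm (x) by 56 mm (y) that stands 14 mm proud of the ventilator's top, above the middle of the cover. It moves with the tab; at rest it is 179 mm above the worktop, at x = 30, y = 0 mm of the ventilator.
- filter_cover (a joint): Angle of the cover in rad: 0 closed (upright in its frame), grows as the top edge swings outward (to the ventilator's +x) and down about the level hinge at its foot; 1.5 is the stop, nearly level. When the tab is pressed a sprung pin throws the cover ajar to about 0.4, with a gap of some 45 mm behind its top edge. From there the hinge is stiff: the cover stays where it is left and takes about 1 to 4 N at the top edge to move.
- cover_edge (a point): Middle of the cover's top edge, on its inner face; moves with the cover. The cover is a white louvred panel 196 wide x 125 high x 6 mm thick (10 with the louvres). Its catch, 30 mm wide at the middle of the width, reaches 20 mm inward just under the top edge and 15 mm down; the rest of the inner face is flat. The point's axes are the cover's: x out through its outer face, z from hinge to top edge.
- cover_hinge (a point): Middle of the cover's hinge line, in the plane of its inner face, 25 mm above the worktop, 125 mm from the top edge; fixed on the ventilator (x = 50, y = 0, z = 25 mm), same axes.
- brush: Paint brush with a yellow handle, 200 mm long, lying on the worktop; a bystander. Origin near its middle, x along it.
- jar: Closed round jar, 70 mm across and 90 mm high, a bystander. Origin at the centre of its underside.
- tin: Open steel tray 120 x 90 x 45 mm, a bystander. Origin at the centre of its underside.

How it is judged:
By the outcome, as a careful person would: the job done as asked, in the order asked, and still so for the second after the job is handed in, with the robot touching nothing.
It also fails if it takes over 45 s, if anything falls off the work surface, if the arm or the gripper's body presses on something with over 40 N, if the wrist force passes 120 N, or if a joint passes its speed limit or range.

ROBOT

A 6-joint arm with a two-finger parallel gripper is mounted at the origin on the work surface. World frame = base frame: x ahead of the robot, y to its left, z up, the work surface at z = 0. Lengths are in m, angles in rad, forces in N, time in s.
With the tool pointing down it reaches from about 0.275 to 0.725 m from the base axis. Payload 15.9 kg.
Tool frame: the origin (TCP) lies midway between the tips of the shut fingers; the grasp point (between the pads) lies 19 mm behind it; z points along the fingers, y is the line along which they close (so a half turn about z gives the same grasp; the last joint's range is limited). The gripper opens to 85 mm and grips with 20 to 120 N. Pads are 22 mm wide; open, the fingers measure 114 mm over their backs; the gripper's body (76 mm by 85 mm) begins 54 mm behind the grasp point. The pads swing forward as they close: fully open they stand 13 mm farther back than shut.
Start: joints at [-1.345, 0.213, -0.034, 1.323, 0, 1.571], TCP at [0.112, -0.487, 0.231] pointing down, gripper open.
Joint ranges: [-2.98, 2.98], [-0.74, 1.72], [-1.14, 1.35], [-2.1, 2.04], [-1.57, 1.44], [-3.14, 3.14]. Speed limits (rad/s): [1.89, 1.89, 2.39, 2.57, 3.14, 3.14].

INTERFACE

Orientations are given as a unit quaternion [x, y, z, w].
In Python, from plant import ctrl gives the robot as it stands. The module is installed in compiled form; this text tells all that it offers.
- The arm moves only by the tool jog_arm, never from a script. Its arguments are lists of equal length, an entry for each row: "turn": the turn, a rotation vector about the tool's x, y, z in degrees, a list of three; "dp": the shift along the tool's x, y, z in m, a list of three; "claw": the finger opening in m, from 0 to 0.0854. In form: {"turn": [[wx, wy, wz], ...], "dp": [[x, y, z], ...], "claw": [claw, ...]}. A call has 1 to 20 rows; each row shifts and turns the commanded pose from where the row before left it, along the tool's axes as they then stand; what a row does not reach is not made up. A row lasts 1/12 s, in which the tool goes at most 41.7 mm and 7.16 degrees, less where a joint would pass 70% of its speed; a pose out of reach is approached as far as the arm can. A call is refused whole if a number of a shift passes 0.0417 or a number of a turn 7.16, either way. A call with a gripper value outside its range is refused whole. The fingers move at their own pace and stop on an object; "squeeze" is the grip in N (left out, the last holds). Time passes only in rows, so rows that do not move let the fingers close. It gives the time, the measured TCP pose, the force, the opening and the grip force at its end, in the units of the state.
- ctrl.get_state(): the state, without advancing time (a new reading comes with each control period).
- ctrl.snapshot(name): name is "scene" or "top" or "wrist"; returns a dict with "pixels" (480x640x3 uint8, red, green, blue), "mtx" (3x3 intrinsics, pixels), "k1" (the pictures are not rectified: a ray, as slopes to the right and down, at radius r is drawn at 1 + k1 r^2 times it, then the intrinsics apply), "rvec" (rotation vector, rad) and "tvec" (3), from world to camera coordinates, as OpenCV has them; the wrist camera has in their place "mount" (4x4, takes a point from camera to tool coordinates, whose origin is the TCP and whose axes are the flange's). Camera axes: x right, y down, z forward; pixel columns grow to the right and rows downward; lengths in m; the calibration is good to about 2 mm. A picture is of the moment at which its call begins: read the wrist's pose just before it. There is no depth.
- ctrl.job_done(): hands the job in; it is judged then, once.
The state is a dict: "time": time; "joints": joint angles; "dq": joint speeds; "joint_efforts": joint torques, N m; "ee_pos": TCP position; "eef_rot": TCP orientation; "wrist_force": force on the tool from outside, world axes, zero at the start; "torque": the same for the moment, N m; "width": finger opening in m; "grip_force": force on a finger pad.
Only numpy, scipy, OpenCV 4.12 (cv2) and the standard library are available. Lean on these libraries where they do the work, as an engineer would, in place of code of your own. Each camera call takes 0.05 s, during which the arm holds its last target. There are 200 camera calls.

## Working session

There is one attempt and no reset: what is moved stays moved. The work goes in short steps, Python scripts to look and compute and a tool call to move; the robot and the scene stay as the last step left them, time stands still between calls to the robot, and variables do not carry over. Pictures are saved under pics/ and viewed, at most 10 in all, crops included, and the job is handed in when it is done.

Besides the shell and the picture viewer there is one more tool, called after "Request:" as name(argument=value, ...) on one line, values as JSON. jog_arm: Moves the arm, as the interface text tells. Its arguments: {"type":"object","properties":{"turn":{"type":"array"},"dp":{"type":"array"},"claw":{"type":"array"},"squeeze":{"type":"number"}},"required":["turn","dp","claw"]}

```bash
mkdir -p pics; cat > h.py <<'E'
import numpy as np, cv2, json
from plant import ctrl
def snap(n,f):
    s=ctrl.snapshot(n); cv2.imwrite('pics/'+f,s['pixels'][:,:,::-1]); 
    np.savez('pics/'+f+'.npz',**{k:np.array(v) for k,v in s.items()}); return s
def proj(s,P):
    R=cv2.Rodrigues(np.array(s['rvec'],float))[0]; c=np.atleast_2d(P)@R.T+np.array(s['tvec']).ravel()
    u=c[:,:2]/c[:,2:]; u=u*(1+float(s['k1'])*(u**2).sum(1,keepdims=True))
    K=np.array(s['mtx']); return u@K[:2,:2].T+K[:2,2]
E
python3 - <<'E'
from h import *
print(ctrl.get_state())
for n in('scene','top'):
    s=snap(n,n+'1.png'); print(n,{k:np.round(v,4).tolist() for k,v in s.items() if k!='pixels'})
E
```

```text
{'time': 0.0, 'joints': array([-1.34497751e+00,  2.13371543e-01, -3.50413058e-02,  1.32352716e+00,
       -1.83969596e-05,  1.57081438e+00]), 'dq': array([ 0.0012501 , -0.00039181, -0.00022254,  0.00031524, -0.00103654,
        0.00102155]), 'joint_efforts': array([-1.98410431e-03, -6.86156273e+01,  4.87125564e+01,  1.72420114e-02,
       -7.82654547e-05,  4.15808563e-05]), 'ee_pos': array([ 0.11186923, -0.4869702 ,  0.23081555]), 'eef_rot': array([ 9.93633356e-01,  1.12660673e-01, -7.35743779e-05, -5.67164717e-04]), 'wrist_force': array([0.25148051, 0.25146573, 0.57421317]), 'torque': array([ 0.03539564, -0.01151411, -0.01958773]), 'grip_force': 0.0, 'width': 0.08548010284395614}
scene {'mtx': [[542.0108, 0.0, 316.0217], [0.0, 542.0108, 232.6726], [0.0, 0.0, 1.0]], 'k1': -0.0674, 'rvec': [1.8643, 1.3473, -0.6464], 'tvec': [-0.1582, -0.1833, 1.752]}
top {'mtx': [[595.8569, 0.0, 307.194], [0.0, 595.8569, 250.9168], [0.0, 0.0, 1.0]], 'k1': -0.1595, 'rvec': [2.1045, -2.1139, 0.2229], 'tvec': [0.0299, 0.5033, 1.7092]}
```

View pics/scene1.png

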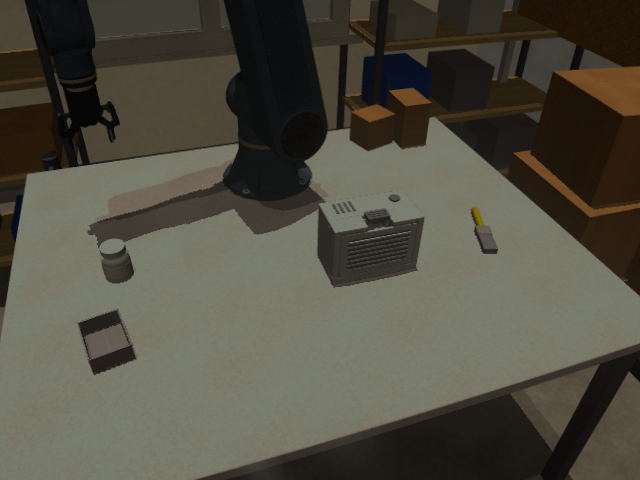

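View pics/top1.png

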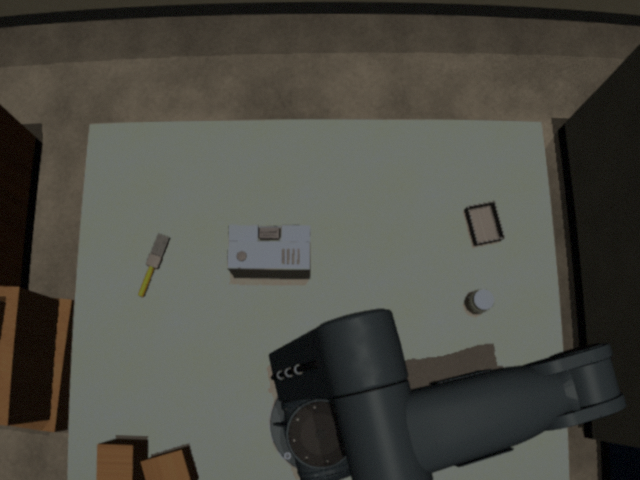

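The scene view shows the ventilator with its tab near (377,216) and disc near (395,198). In the top view its top face spans (228..310, 225..270), with the tab at (269,232). The jar and tin are off to the right, and the brush is at the left.

```bash
python3 - <<'E'
import cv2,numpy as np
a=cv2.imread('pics/top1.png')[215:285,220:320]; b=cv2.imread('pics/scene1.png')[185:290,310:430]
a=cv2.resize(a,None,fx=4,fy=4,interpolation=3); b=cv2.resize(b,None,fx=3.3333,fy=3.3333,interpolation=3)
c=np.zeros((350,800,3),np.uint8); c[:280,:400]=a; c[:350,400:]=b[:350,:400]
cv2.imwrite('pics/c1.png',np.clip(c*1.5,0,255).astype(np.uint8))
E
```

```text
(no output)
```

View pics/c1.png

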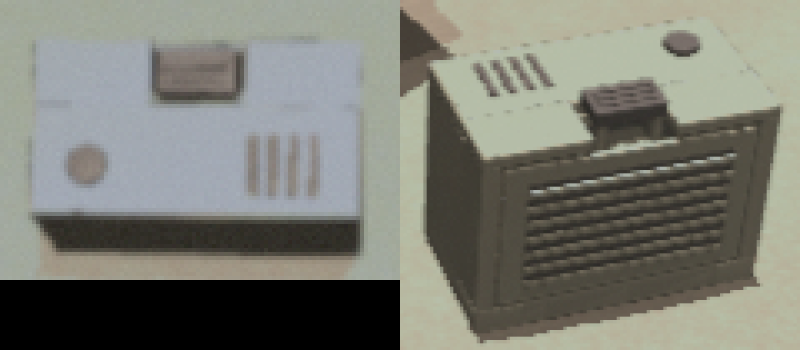

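Left half, top view crop: the top corners are at (34,42), (360,44), (360,214) and (33,212), the disc at (87,165), and the tab at (199,71). Right half, scene crop: the corners are at (88,158), (30,62), (382,106) and (330,17) from x=400, the disc at (282,43), and the tab at (222,99).

```bash
python3 - <<'E'
from h import *
from scipy.optimize import least_squares
T=np.load('pics/top1.png.npz');S=np.load('pics/scene1.png.npz')
M=np.array([[56,115,165],[56,-115,165],[-70,-115,165],[-70,115,165],[-35,75,171],[30,0,179]])/1e3
t=np.array([[34,42],[360,44],[360,214],[33,212],[87,165],[199,71]])/4+[220,215]-.375
s=np.array([[382,106],[88,158],[30,62],[330,17],[282,43],[222,99]])/3.3333+[310,185]-.35
def W(p,M=M):
    c,q=np.cos(p[2]),np.sin(p[2]); return M@np.array([[c,q,0],[-q,c,0],[0,0,1]])+[p[0],p[1],0]
def f(p): return np.r_[(proj(T,W(p))-t).ravel(),(proj(S,W(p))-s).ravel()]
r=least_squares(f,[.5,.1,0],loss='soft_l1'); print(r.x,np.degrees(r.x[2])); print(f(r.x).reshape(-1,2).round(1))
print(W(r.x,np.array([[30,0,179],[50,0,25],[50,0,150]])/1e3))
E
```

```text
[ 0.49986263  0.13527844 -0.01721294] -0.9862285557151952
[[-0.1 -1.2]
 [ 0.4 -0.7]
 [-0.2  1.1]
 [-1.8  0.5]
 [-0.6 -0.4]
 [-1.1 -0.2]
 [ 0.3  0.4]
 [-1.5  1. ]
 [-1.1  0.2]
 [-6.4 -0.2]
 [-0.2 -0.4]
 [ 0.6 -0.6]]
[[0.52985819 0.13476208 0.179     ]
 [0.54985523 0.13441784 0.025     ]
 [0.54985523 0.13441784 0.15      ]]
```

Request:
jog_arm(turn=[[0,0,7],[0,0,6.9],[0,0,0],[0,0,0],[0,0,0],[0,0,0],[0,0,0],[0,0,0],[0,0,0],[0,0,0],[0,0,0],[0,0,0],[0,0,0],[0,0,0],[0,0,0],[0,0,0],[0,0,0],[0,0,0],[0,0,0],[0,0,0]], dp=[[0,0,0],[0,0,0],[0.018,-0.028,0],[0.018,-0.028,0],[0.018,-0.028,0],[0.018,-0.028,0],[0.018,-0.028,0],[0.018,-0.028,0],[0.018,-0.028,0],[0.018,-0.028,0],[0.018,-0.028,0],[0.018,-0.028,0],[0.018,-0.028,0],[0.018,-0.028,0],[0.018,-0.028,0],[0.018,-0.028,0],[0.018,-0.028,0],[0.018,-0.028,0],[0.018,-0.028,0],[0.018,-0.028,0]], claw=[0,0,0,0,0,0,0,0,0,0,0,0,0,0,0,0,0,0,0,0])

```text
time: 1.77
ee_pos: [0.4447, 0.0034, 0.2311]
eef_rot: [1.0, 0.001, -0.0, -0.005]
wrist_force: [0.0, -1.0, -0.6]
width: -0.0001
grip_force: 0.0
```

Request:
jog_arm(turn=[[0,0,0],[0,0,0],[0,0,0],[0,0,0],[0,0,0],[0,0,0],[0,0,0],[0,0,0]], dp=[[0.016,-0.026,0],[0.016,-0.026,0],[0.016,-0.026,0],[0.016,-0.026,0],[0,0,0],[0,0,0],[0,0,0],[0,0,0]], claw=[0,0,0,0,0,0,0,0])

```text
time: 2.43
ee_pos: [0.5074, 0.0518, 0.234]
eef_rot: [0.999, 0.035, -0.001, -0.027]
wrist_force: [0.3, 0.4, -0.5]
width: -0.0002
grip_force: 0.0
```

```bash
python3 - <<'E'
from h import *
s=ctrl.get_state(); print(s['joints'].round(3),s['dq'].round(3),s['ee_pos'],s['eef_rot'].round(4),s['torque'].round(2))
snap('scene','scene2.png')
E
```

```text
[ 6.900e-02  2.340e-01 -2.000e-03  1.336e+00  5.400e-02  3.141e+00] [-0.003 -0.004 -0.001  0.     0.    -0.001] [0.50739735 0.05183731 0.2340272 ] [ 0.999   0.0348 -0.0013 -0.0268] [-0.01 -0.06 -0.03]
```

View pics/scene2.png

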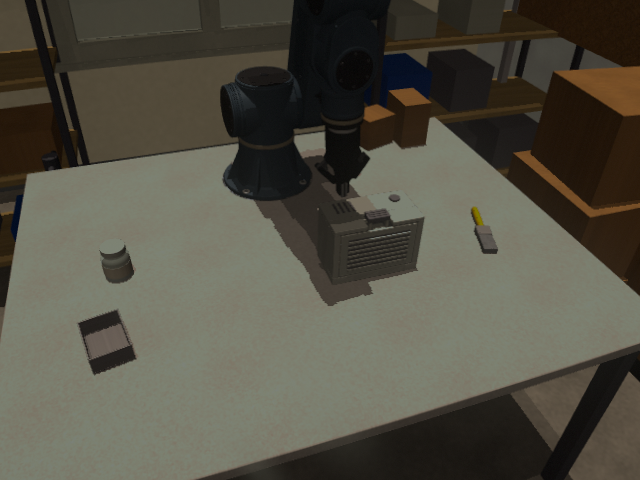

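The tool's last joint hit its +3.14 limit (scene view: gripper at (343,185), just behind the ventilator, nothing touched). I'll turn the tool back half a turn.

Request:
jog_arm(turn=[[0,0,-7],[0,0,-7],[0,0,-7],[0,0,-7],[0,0,-7],[0,0,-7],[0,0,-7],[0,0,-7],[0,0,-7],[0,0,-7],[0,0,-7],[0,0,-7],[0,0,-7],[0,0,-7],[0,0,-7],[0,0,-7],[0,0,-7],[0,0,-7],[0,0,-7],[0,0,0]], dp=[[0,0,0],[0,0,0],[0,0,0],[0,0,0],[0,0,0],[0,0,0],[0,0,0],[0,0,0],[0,0,0],[0,0,0],[0,0,0],[0,0,0],[0,0,0],[0,0,0],[0,0,0],[0,0,0],[0,0,0],[0,0,0],[0,0,0],[0,0,0]], claw=[0,0,0,0,0,0,0,0,0,0,0,0,0,0,0,0,0,0,0,0])

```text
time: 4.15
ee_pos: [0.5076, 0.0519, 0.2343]
eef_rot: [0.364, 0.931, 0.024, -0.012]
wrist_force: [-0.4, -0.9, 0.1]
width: -0.0001
grip_force: 0.0
```

```bash
cat >> h.py <<'E'
from scipy.spatial.transform import Rotation as Ro
def plan(target):
    "remaining turn (deg, tool) to tool-down with tool x = -ventilator x; shift in tool axes after that turn"
    s=ctrl.get_state(); R=Ro.from_quat(s['eef_rot']); a=-.0172
    x=-np.array([np.cos(a),np.sin(a),0]); z=np.array([0,0,-1.]); G=Ro.from_matrix(np.c_[x,np.cross(z,x),z])
    d=np.array(target)-s['ee_pos']
    print('t',round(s['time'],2),'pos',s['ee_pos'].round(4),'j',s['joints'].round(2),'turn',np.degrees((R.inv()*G).as_rotvec()).round(2),
     'd after',G.inv().apply(d).round(4),'d now',R.inv().apply(d).round(4),'F',s['wrist_force'].round(1))
E
python3 -c "
from h import *
plan([.527,.135,.2])"
```

```text
t 4.15 pos [0.5076 0.0519 0.2343] j [ 0.07  0.23 -0.    1.34  0.05  0.81] turn [  2.84  -1.38 -41.66] d after [-0.0179  0.0834  0.0343] d now [0.0406 0.0729 0.0386] F [-0.4 -0.9  0.1]
```

Turn the rest (6 rows), then shift over the tab, to z≈0.20.

Request:
jog_arm(turn=[[0.47,-0.23,-6.94],[0.47,-0.23,-6.94],[0.47,-0.23,-6.94],[0.47,-0.23,-6.94],[0.47,-0.23,-6.94],[0.47,-0.23,-6.94],[0,0,0],[0,0,0],[0,0,0],[0,0,0],[0,0,0],[0,0,0],[0,0,0]], dp=[[0,0,0],[0,0,0],[0,0,0],[0,0,0],[0,0,0],[0,0,0],[-0.0045,0.021,0],[-0.0045,0.021,0],[-0.0045,0.021,0.01],[-0.0045,0.021,0.01],[0,0,0.014],[0,0,0],[0,0,0]], claw=[0,0,0,0,0,0,0,0,0,0,0,0,0])

```text
time: 5.23
ee_pos: [0.5273, 0.1354, 0.1999]
eef_rot: [0.013, 1.0, -0.0, -0.001]
wrist_force: [-0.4, -0.3, 0.7]
width: -0.0002
grip_force: 0.0
```

```bash
python3 -c "
from h import *
plan([.527,.135,.179])"
```

```text
t 5.23 pos [0.5273 0.1354 0.1999] j [0.25 0.31 0.02 1.28 0.   0.28] turn [-0.01 -0.1  -0.51] d after [ 0.0002 -0.0004  0.0209] d now [ 0.0002 -0.0004  0.0209] F [-0.4 -0.3  0.7]
```

Request:
jog_arm(turn=[[0,0,0],[0,0,0],[0,0,0],[0,0,0],[0,0,0],[0,0,0],[0,0,0],[0,0,0]], dp=[[0,0,0.009],[0,0,0.009],[0,0,0.003],[0,0,0.003],[0,0,0.003],[0,0,0.0025],[0,0,0],[0,0,0]], claw=[0,0,0,0,0,0,0,0])

```text
time: 5.9
ee_pos: [0.5278, 0.1353, 0.1708]
eef_rot: [0.012, 1.0, -0.0, -0.0]
wrist_force: [-3.6, -2.8, 6.8]
width: 0.0003
grip_force: 3.4
```

```bash
python3 - <<'E'
from h import *
plan([.527,.135,.21])
a=snap('scene','scene3.png')['pixels'][185:305,310:450,::-1]
cv2.imwrite('pics/c3.png',cv2.resize(a,None,fx=4,fy=4,interpolation=3))
E
```

```text
t 5.9 pos [0.5278 0.1353 0.1708] j [ 0.25  0.32 -0.04  1.21 -0.    0.28] turn [-0.01 -0.02 -0.4 ] d after [ 0.0008 -0.0003 -0.0392] d now [ 0.0008 -0.0003 -0.0392] F [-3.6 -2.8  6.8]
```

View pics/c3.png

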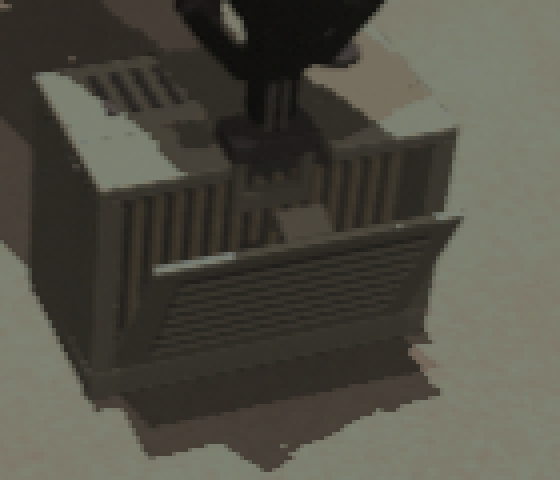

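The cover is ajar: in the crop, its top edge runs from (155,270) to (460,215), with the catch at (305,220). Next I'll retract, move over the gap 50 mm to the −y side of the catch, and go in.

Request:
jog_arm(turn=[[0,0,0],[0,0,0],[0,0,0],[0,0,0],[0,0,0],[0,0,0],[0,0,0],[0,0,0],[0,0,0],[0,0,0]], dp=[[0,0,-0.015],[0,0,-0.015],[0,0,-0.015],[-0.016,-0.016,0],[-0.016,-0.017,0],[-0.016,-0.017,0],[0,0,0],[0,0,0.02],[0,0,0.02],[0,0,0]], claw=[0,0,0,0,0,0,0,0,0,0])

```text
time: 6.78
ee_pos: [0.573, 0.0843, 0.1722]
eef_rot: [0.012, 1.0, -0.0, -0.003]
wrist_force: [0.1, 0.3, -0.6]
width: -0.0004
grip_force: 0.0
```

```bash
python3 - <<'E'
from h import *
plan([.576,.085,.12])
a=snap('scene','scene4.png')['pixels'][185:305,310:450,::-1]
cv2.imwrite('pics/c4.png',cv2.resize(a,None,fx=4,fy=4,interpolation=3))
E
```

```text
t 6.78 pos [0.573  0.0843 0.1722] j [0.15 0.4  0.07 1.25 0.   0.17] turn [-0.02 -0.3  -0.39] d after [-0.003   0.0008  0.0522] d now [-0.0033  0.0008  0.0521] F [ 0.1  0.3 -0.6]
```

View pics/c4.png

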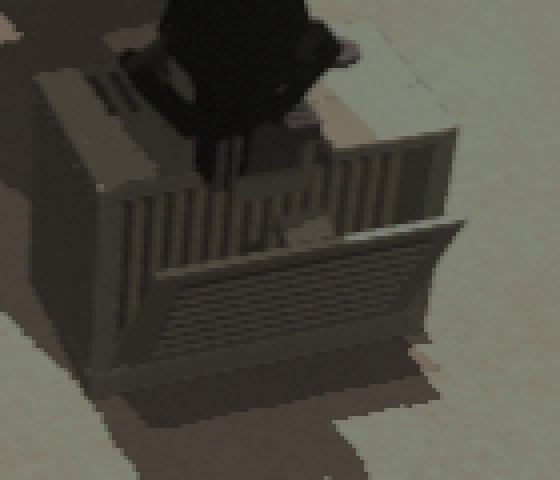

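Request:
jog_arm(turn=[[0,0,0],[0,0,0],[0,0,0],[0,0,0],[0,0,0],[0,0,0],[0,0,0],[0,0,0],[0,0,0],[0,0,0],[0,0,0],[0,0,0]], dp=[[-0.003,0,0.01],[0,0,0.02],[0,0,0.02],[0,0,0],[-0.0065,0,0.003],[-0.0065,0,0.003],[-0.0085,0,0.0055],[-0.0085,0,0.006],[-0.007,0,0.0075],[-0.0075,0,0.0075],[0,0,0],[0,0,0]], claw=[0,0,0,0,0,0,0,0,0,0,0,0])

```text
time: 7.83
ee_pos: [0.6221, 0.0835, 0.0921]
eef_rot: [0.012, 1.0, -0.0, -0.001]
wrist_force: [0.4, 0.7, 0.2]
width: 0.0
grip_force: 0.0
```

```bash
python3 - <<'E'
from h import *
plan([.6205,.085,.09])
a=snap('scene','scene5.png')['pixels'][125:305,290:470,::-1]
cv2.imwrite('pics/c5.png',cv2.resize(a,None,fx=3.3,fy=3.3,interpolation=3))
E
```

```text
t 7.83 pos [0.6221 0.0835 0.0921] j [0.13 0.53 0.07 1.11 0.   0.16] turn [-0.   -0.11 -0.36] d after [0.0016 0.0015 0.0021] d now [0.0016 0.0015 0.0021] F [0.4 0.7 0.2]
```

View pics/c5.png

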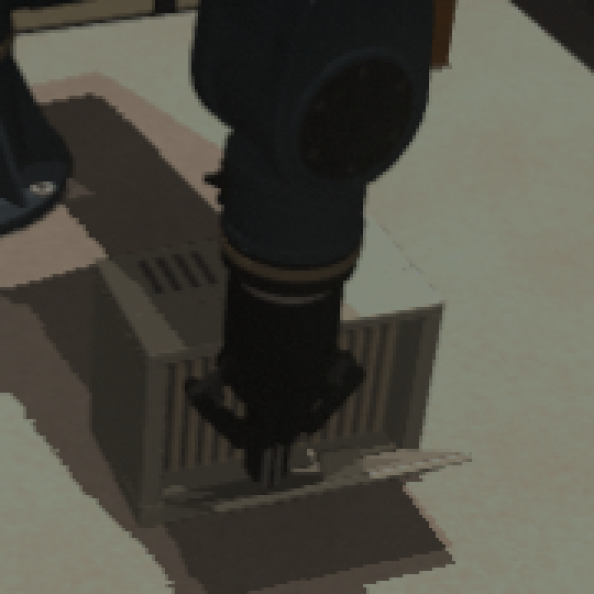

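The cover has swung to about 1 rad, with the fingers at (268,475) on its inner face and the catch beside them. I'll continue down.

Request:
jog_arm(turn=[[0,0,0],[0,0,0],[0,0,0],[0,0,0],[0,0,0],[0,0,0],[0,0,0],[0,0,0],[0,0,0]], dp=[[-0.006,0,0.009],[-0.005,0,0.009],[-0.004,0,0.009],[-0.003,0,0.01],[-0.002,0,0.01],[0,0,0.008],[0,0,0.006],[0,0,0],[0,0,0]], claw=[0,0,0,0,0,0,0,0,0])

```text
time: 8.63
ee_pos: [0.6418, 0.0831, 0.032]
eef_rot: [0.012, 1.0, 0.0, -0.0]
wrist_force: [-1.9, -0.6, 7.5]
width: 0.0001
grip_force: 3.7
```

```bash
python3 -c "
from h import *
plan([.642,.084,.03])"
```

```text
t 8.63 pos [0.6418 0.0831 0.032 ] j [0.13 0.61 0.05 1.01 0.   0.15] turn [ 0.01 -0.04 -0.35] d after [-0.0002  0.0009  0.002 ] d now [-0.0002  0.0009  0.002 ] F [-1.9 -0.6  7.5]
```

Request:
jog_arm(turn=[[0,0,0],[0,0,0],[0,0,0]], dp=[[0,0,0.002],[0,0,0],[0,0,0]], claw=[0,0,0])

```text
time: 8.88
ee_pos: [0.642, 0.0832, 0.0314]
eef_rot: [0.012, 1.0, 0.0, 0.0]
wrist_force: [-9.7, -1.6, 26.9]
width: -0.0002
grip_force: 13.7
```

The force rose steeply with no travel, so the cover is at its stop. Now I'll lift clear.

Request:
jog_arm(turn=[[0,0,0],[0,0,0],[0,0,0],[0,0,0],[0,0,0],[0,0,0],[0,0,0],[0,0,0],[0,0,0],[0,0,0],[0,0,0],[0,0,0]], dp=[[0,0,-0.005],[0,0,-0.01],[0,0,-0.02],[0,0,-0.03],[0,0,-0.03],[0,0,-0.03],[0,0,-0.03],[0,0,-0.03],[0.01,-0.03,-0.02],[0.01,-0.03,0],[0,0,0],[0,0,0]], claw=[0,0,0,0,0,0,0,0,0,0,0,0])

```text
time: 9.88
ee_pos: [0.6204, 0.0224, 0.2355]
eef_rot: [0.013, 1.0, 0.0, -0.0]
wrist_force: [-0.1, 1.0, 0.2]
width: -0.0003
grip_force: 0.0
```

```bash
python3 - <<'E'
from h import *
plan([.642,.084,.03])
cv2.imwrite('pics/s6.png',snap('scene','scene6.png')['pixels'][:,:,::-1])
E
```

```text
t 9.88 pos [0.6204 0.0224 0.2355] j [0.04 0.48 0.35 1.44 0.   0.06] turn [ 0.02 -0.01 -0.46] d after [-0.0205  0.0619  0.2055] d now [-0.02    0.062   0.2056] F [-0.1  1.   0.2]
```

View pics/s6.png

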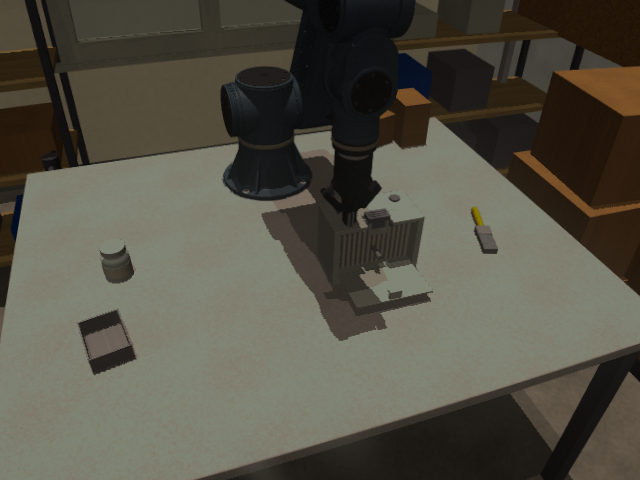

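The cover lies flat and open around (390,285), the tab is up again at (377,216), and the bystanders haven't moved. The robot touches nothing.

```bash
python3 -c "
from plant import ctrl
print(ctrl.job_done())"
```

```text
the job is handed in; nothing more can be done
None
```

The job is handed in: the tab was pressed, the cover sprang ajar and was swung down to its stop, and it lies open with the arm clear and the brush, jar and tin undisturbed, in about 10 s of the 45 s allowed.

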